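Cure a pair of coated lures under the lamp

TASK

Pick up the saddle that carries the two coated lures and hang it astride the bar of the curing stand, in front of the lamp, and let go of it. Then push the crank handle of the spring-return dial down past the first two clicks to the third, and hold it there against its spring: the job ends with the robot still holding it at the third click, short of the stop. Leave the oil bottle and the line spool where they stand.

Things in the scene. Friction and masses are not known exactly. Their poses are not given: they have to be found in the camera images.
- saddle: Loose saddle of bent bare aluminium, about 0.16 kg: inverted U with a roof-shaped top, a brown lure on each flank, standing on its legs. Origin midway between the feet; z up, x across the gap, y along the ridge. Clear gap 36 mm, 50 mm wide in y, 80 mm over the lures in x. Black grip tab on the ridge, 10 mm thick in x, 36 mm in y, from z = 85 to 119 mm: grip across its thickness. Half a turn: same.
- saddle_ridge (a point): Apex of the inside of the saddle's roof (45 degree slopes), 85 mm above the saddle's origin. When the saddle hangs on the bar this point is 7 mm above the bar's axis. Axes as the saddle.
- cure_stand: Fixed grey stand. Origin on the table; x to the rear, y to the left, z up. Foot plate 10 mm thick, x -51 to 105, y -121 to 215 mm. Left: steel bar along y at x = 0, z = 140 mm on two posts; upright lamp panel behind it, front at x = 80, y 35 to 185, top z = 130 mm. Right: switch box, x -30 to 60, y -110 to -40, top z = 140 mm, with the dial on its front.
- bar_mid (a point): Middle of the bar, on its axis. Bar 10 mm in diameter, along the stand's y; posts 12 mm thick with 18 mm balls on top stand 95 mm either side of this point. Axes as the stand.
- dial_axis (a point): Point on the dial's turning axis (parallel to the stand's x), level with the handle's middle; in the stand's frame x = -74, y = -75, z = 105 mm. The black dial, 68 mm in diameter, is on the box face behind this point.
- dial: The turning dial with its crank arm and handle, one piece. Origin on its axis (stand's frame x = 0, y = -75, z = 105 mm); x along the turning axis, to the rear.
- handle (a point): Black round crank handle, 16 mm in diameter, 52 mm long, parallel to the stand's x, to the front from the end of the crank arm. This point: its middle. From dial_axis it lies at y = -80*cos(a), z = 80*sin(a) mm (stand's axes), a = 0.45 - dial_turn (rad). Press it down with closed fingertips on its middle or front half, or pinch it from above; arm and plate are at its rear end.
- dial_turn (a joint): Turn in rad; 0 = at rest, grows as the handle goes down. Soft clicks, which do not hold it, at 0.23, 0.46 and 0.69; the third, 0.69, puts the handle 19 mm below the axis, 54 mm below rest. Stop at 0.95. Three black pips mark the clicks, 1 to 3 downwards; at a click the arm covers its pip. Spring at the handle: 4 N at rest, 7 N at the third, ridges between clicks add 1-2 N; let go, it returns to 0.
- oil_bottle: Standing small oil bottle, white and blue with a red spout, 31 mm in diameter, 95 mm tall; origin under its centre. Bystander.
- line_spool: Blue spool of fishing line lying flat, 64 mm in diameter, 23 mm tall; origin under its centre. Bystander.
Mind the look-alikes: they are no part of the job. Of the things that look like the saddle, the larger one is meant.

How it is judged:
By the outcome, as a careful person would: the job done as asked, in the order asked, and still so for the second after the job is handed in, while the arm keeps its last pose, push and grip.
It also fails if it takes over 50 s, if anything falls off the work surface, if the arm or the gripper's body presses on something with over 40 N, if the wrist force passes 120 N, or if a joint passes its speed limit or range.

ROBOT

A 7-joint arm with a two-finger parallel gripper is mounted at the origin on a cart in front of the work surface, level with it; the furniture and walls round the work are solid. World frame = base frame: x ahead of the robot, y to its left, z up, the work surface at z = 0. Lengths are in m, angles in rad, forces in N, time in s.
With the tool pointing down it reaches from about 0.4 to 0.85 m from the base axis. Payload 10.4 kg.
Tool frame: the origin (TCP) lies midway between the tips of the shut fingers; the grasp point (between the pads) lies 19 mm behind it; z points along the fingers, y is the line along which they close (so a half turn about z gives the same grasp; the last joint's range is limited). The gripper opens to 87 mm and grips with 3 to 60 N. Pads are 19 mm wide; open, the fingers measure 117 mm over their backs; the gripper's body (75 mm by 190 mm) begins 51 mm behind the grasp point.
Start: joints at [1.291, 0.332, -0.065, 1.46, 0.022, 1.35, -0.088], TCP at [0.159, -0.605, 0.223] pointing down, gripper open.
Joint ranges: [-2.6, 2.6], [-0.5, 2.12], [-1.47, 1.34], [0.16, 2.42], [-1.27, 4.41], [0.06, 2.06], [-2.6, 2.6]. Speed limits (rad/s): [2.22, 2.22, 2.79, 2.79, 3.14, 3.14, 3.14].

INTERFACE

Orientations are given as a unit quaternion [x, y, z, w].
In Python, from bench import sensors, eyes, order gives the robot as it stands.
- The arm moves only by the tool arm_command, never from a script. Its argument "steps" is a list of rows, each an object with "rot": the turn, a rotation vector about the world's x, y, z in degrees, a list of three; "slide": the shift along the world's x, y, z in m, a list of three; "grip": the opening, from 0 (shut) to 1 (fully open). A call has exactly 8 rows; each row shifts and turns the commanded pose from where the row before left it; what a row does not reach is not made up. A row lasts 1/8 s, in which the tool goes at most 62.5 mm and 10.7 degrees, less where a joint would pass 70% of its speed; a pose out of reach is approached as far as the arm can. A call with a gripper value outside its range is refused whole. The fingers move at their own pace and stop on an object; "newtons" is the grip in N (left out, the last holds). Time passes only in rows, so rows that do not move let the fingers close, or fill a call up. It gives the time, the measured TCP pose, the force, the opening and the grip force at its end, in the units of the state.
- sensors.read_state(): the state, without advancing time (a new reading comes with each control period).
- eyes.camera(name): name is "side" or "top"; returns a dict with "pixels" (384x512x3 uint8, red, green, blue), "intrinsics" (3x3 intrinsics, pixels), "k1" (the pictures are not rectified: a ray, as slopes to the right and down, at radius r is drawn at 1 + k1 r^2 times it, then the intrinsics apply), "pose" (4x4, takes a point from camera to world coordinates). Camera axes: x right, y down, z forward; pixel columns grow to the right and rows downward; lengths in m; the calibration is good to about 2 mm. A picture is of the moment at which its call begins. There is no depth.
- order.close_job(): hands the job in; it is judged then, once.
Trained networks look in a picture, given as the dict that the camera call returned (one of the last four; its "shot" number tells which), for a name from the list of things; names that differ only in an ending like _2 or _b are one class to them, and where a whole thing is asked for, a point or a joint stands for the part that bears it (a point fixed in the world has none). Each returns a list of dicts, best first, with "conf" (0 to 1); they miss things now and then, are a little off and sometimes report something else, mostly with a low value. They report only what shows in the picture. A call takes as long as a camera call. They do not tell look-alikes from the thing itself.
- eyes.look_for(name, picture): "bbox" ([left, top, right, bottom] in pixels, round what is visible of it).
The state is a dict: "time": time; "joint_positions": joint angles; "joint_vel": joint speeds; "joint_torque": joint torques, N m; "ee_pos": TCP position; "eef_rot": TCP orientation; "ft_force": force on the tool from outside, world axes, zero at the start; "torque": the same for the moment, N m; "width": finger opening in m; "grip_force": force on a finger pad.
Only numpy, scipy, OpenCV 4.12 (cv2) and the standard library are available. Lean on these libraries where they do the work, as an engineer would, in place of code of your own. Each camera call takes 0.05 s, during which the arm holds its last target. There are 200 camera calls.

## Working session

There is one attempt and no reset: what is moved stays moved. The work goes in short steps, Python scripts to look and compute and a tool call to move; the robot and the scene stay as the last step left them, time stands still between calls to the robot, and variables do not carry over. Pictures are saved under pics/ and viewed, at most 13 in all, crops included, and the job is handed in when it is done.

Besides the shell and the picture viewer there is one more tool, called after ">>>" in YAML: its name, and indented under it one key for each argument. arm_command: Moves the arm, as the interface text tells. Its arguments: {"type":"object","properties":{"steps":{"type":"array","items":{"type":"object","properties":{"rot":{"type":"array","items":{"type":"number"}},"slide":{"type":"array","items":{"type":"number"}},"grip":{"type":"number"}}}},"newtons":{"type":"number"}},"required":["steps"]}

```bash
mkdir -p pics; ls
cat > h.py <<'E'
import numpy as np, cv2
from bench import sensors, eyes, order
def save(c,n): cv2.imwrite('pics/'+n,cv2.cvtColor(c['pixels'],cv2.COLOR_RGB2BGR))
def und(c,uv):
    K=np.array(c['intrinsics']);d=np.array([c['k1'],0,0,0.])
    return cv2.undistortPoints(np.array([[uv]],float),K,d)[0,0]
def ray(c,uv):
    P=np.array(c['pose']);s=und(c,uv);d=P[:3,:3]@np.r_[s,1];return P[:3,3],d/np.linalg.norm(d)
def atz(c,uv,z):
    o,d=ray(c,uv);return o+d*(z-o[2])/d[2]
def tri(l):
    A=np.zeros((3,3));b=np.zeros(3)
    for c,uv in l:
        o,d=ray(c,uv);M=np.eye(3)-np.outer(d,d);A+=M;b+=M@o
    return np.linalg.solve(A,b)
def proj(c,p):
    P=np.linalg.inv(np.array(c['pose']));q=(P@np.r_[p,1])[:3];s=q[:2]/q[2];s=s*(1+c['k1']*(s@s))
    return (np.array(c['intrinsics'])@np.r_[s,1])[:2]
E
python3 - <<'E'
from h import *
np.set_printoptions(precision=3,suppress=True)
for n in ('side','top'):
    c=eyes.camera(n);save(c,n+'0.png')
    print(n,c['pose'],c['intrinsics'],c['k1'])
    for o in ('saddle','cure_stand','dial','handle','oil_bottle','line_spool'):
        print(o,[(np.round(r['bbox']).tolist(),round(r['conf'],2)) for r in eyes.look_for(o,c)])
a=cv2.imread('pics/side0.png')
s=sensors.read_state();print(s)
E
```

```text
pics
side [[-0.874 -0.305  0.378  0.188]
 [-0.486  0.546 -0.683  0.56 ]
 [ 0.002 -0.781 -0.625  0.657]
 [ 0.     0.     0.     1.   ]] [[359.391   0.    254.912]
 [  0.    359.391 187.888]
 [  0.      0.      1.   ]] -0.01962168229590618
saddle [([193.0, 272.0, 222.0, 314.0], 0.79), ([177.0, 307.0, 222.0, 363.0], 0.62)]
cure_stand [([192.0, 132.0, 322.0, 252.0], 0.7), ([282.0, 130.0, 319.0, 168.0], 0.45)]
dial [([281.0, 129.0, 321.0, 166.0], 0.78)]
handle [([281.0, 130.0, 323.0, 163.0], 0.57)]
oil_bottle [([160.0, 266.0, 179.0, 297.0], 0.92), ([192.0, 129.0, 324.0, 251.0], 0.33)]
line_spool [([238.0, 263.0, 271.0, 292.0], 0.7), ([282.0, 131.0, 319.0, 167.0], 0.57)]
top [[-0.01  -0.985  0.174  0.334]
 [-0.999  0.005 -0.032  0.002]
 [ 0.031 -0.175 -0.984  1.095]
 [ 0.     0.     0.     1.   ]] [[389.195   0.    259.148]
 [  0.    389.195 183.759]
 [  0.      0.      1.   ]] -0.10864370928172704
saddle [([156.0, 187.0, 172.0, 211.0], 0.75), ([116.0, 198.0, 144.0, 232.0], 0.73)]
cure_stand [([220.0, 130.0, 368.0, 205.0], 0.65), ([113.0, 202.0, 145.0, 229.0], 0.41)]
dial [([317.0, 177.0, 367.0, 203.0], 0.68)]
handle [([319.0, 178.0, 367.0, 204.0], 0.55)]
oil_bottle [([154.0, 159.0, 171.0, 178.0], 0.64), ([191.0, 209.0, 211.0, 230.0], 0.15)]
line_spool [([188.0, 205.0, 211.0, 230.0], 0.64)]
{'time': 0.7, 'joint_positions': array([ 1.291,  0.332, -0.065,  1.46 ,  0.022,  1.35 , -0.089]), 'joint_vel': array([ 0.003,  0.   , -0.001, -0.002,  0.   ,  0.001, -0.001]), 'joint_torque': array([  0.   , -62.29 ,   0.024, -39.007,  -0.061,   0.031,  -0.   ]), 'ee_pos': array([ 0.159, -0.605,  0.223]), 'eef_rot': array([0.992, 0.128, 0.   , 0.   ]), 'ft_force': array([-1.193, -0.352,  0.647]), 'torque': array([ 0.025, -0.047,  0.028]), 'grip_force': 0.0, 'width': 0.0867871394049873}
```

Run:
```python
import cv2,numpy as np
s=cv2.imread('pics/side0.png');t=cv2.imread('pics/top0.png')
a=cv2.resize(s[110:380,140:350],None,fx=1.9,fy=1.9,interpolation=cv2.INTER_CUBIC)
b=cv2.resize(t[110:260,90:390],None,fx=1.3,fy=1.3,interpolation=cv2.INTER_CUBIC)
m=np.zeros((600,800,3),np.uint8);m[:a.shape[0],:a.shape[1]]=a;m[:b.shape[0],400:400+b.shape[1]]=b[:,:400]
e=cv2.resize(t[175:240,100:220],None,fx=3.3,fy=3.3,interpolation=cv2.INTER_CUBIC);m[300:300+e.shape[0],402:402+e.shape[1]]=e
cv2.imwrite('pics/m0.png',m)
```

```text
(no output)
```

View pics/m0.png

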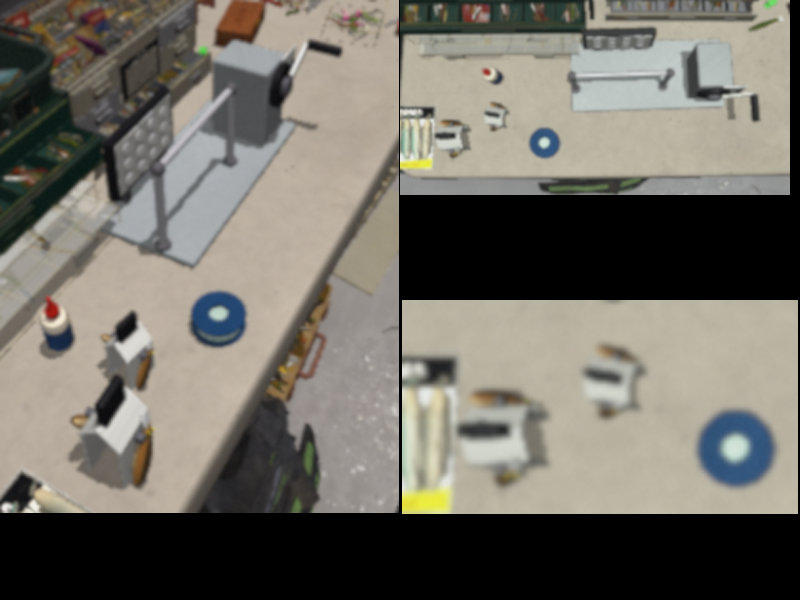

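View pics/side0.png

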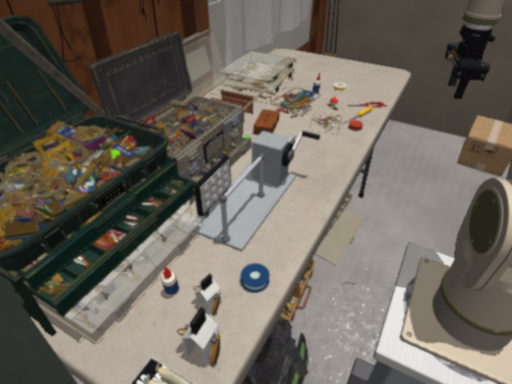

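Large saddle: side (200,335) / top (130,215). Look-alike: the smaller one at side (208,293) / top (164,199). By the description I choose the large one. Next come a close crop and the bar.

```bash
cat >> h.py <<'E'
def crop(img,x,y,w,h,W,H,step):
    o=cv2.resize(img[y:y+h,x:x+w],(W,H),interpolation=cv2.INTER_CUBIC);fx=W/w;fy=H/h
    for u in range(x-x%step+step,x+w,step):
        cv2.line(o,(int((u-x+.5)*fx),0),(int((u-x+.5)*fx),6),(0,0,255),1);cv2.putText(o,str(u),(int((u-x+.5)*fx)-9,16),0,.35,(0,0,255))
    for v in range(y-y%step+step,y+h,step):
        cv2.line(o,(0,int((v-y+.5)*fy)),(6,int((v-y+.5)*fy)),(0,0,255),1);cv2.putText(o,str(v),(8,int((v-y+.5)*fy)+4),0,.35,(0,0,255))
    return o
E
python3 - <<'E'
from h import *
s=cv2.imread('pics/side0.png');t=cv2.imread('pics/top0.png')
m=np.vstack([np.hstack([crop(s,170,300,64,72,267,300,10),crop(s,185,125,150,130,533-187+187,300,10)[:,:533]]),
 np.hstack([crop(t,105,190,60,60,300,300,10),crop(t,215,130,160,90,500,300,10)])])
cv2.imwrite('pics/m1.png',m);print(m.shape)
for n in ('side','top'):
    c=eyes.camera(n)
    print(n,[(np.round(r['bbox']).tolist(),r['conf']) for r in eyes.look_for('saddle_ridge',c)])
    hsv=cv2.cvtColor(c['pixels'],cv2.COLOR_RGB2GRAY)
    x0,y0,x1,y1=(177,300,222,345) if n=='side' else (114,198,140,232)
    ys,xs=np.where(hsv[y0:y1,x0:x1]<60);print(len(xs),xs.mean()+x0,ys.mean()+y0,np.cov(xs,ys),xs.min()+x0,xs.max()+x0,ys.min()+y0,ys.max()+y0)
E
```

```text
(600, 800, 3)
side [([178.0, 311.0, 222.0, 363.0], 0.94), ([194.0, 274.0, 222.0, 314.0], 0.83)]
225 198.60888888888888 319.97333333333336 [[ 26.97134921 -19.72029762]
 [-19.72029762  45.39214286]] 191 218 304 344
top [([156.0, 187.0, 173.0, 213.0], 0.58), ([117.0, 204.0, 145.0, 231.0], 0.55)]
16 124.5625 214.1875 [[13.59583333 -0.37916667]
 [-0.37916667  0.1625    ]] 119 131 214 215
```

View pics/m1.png

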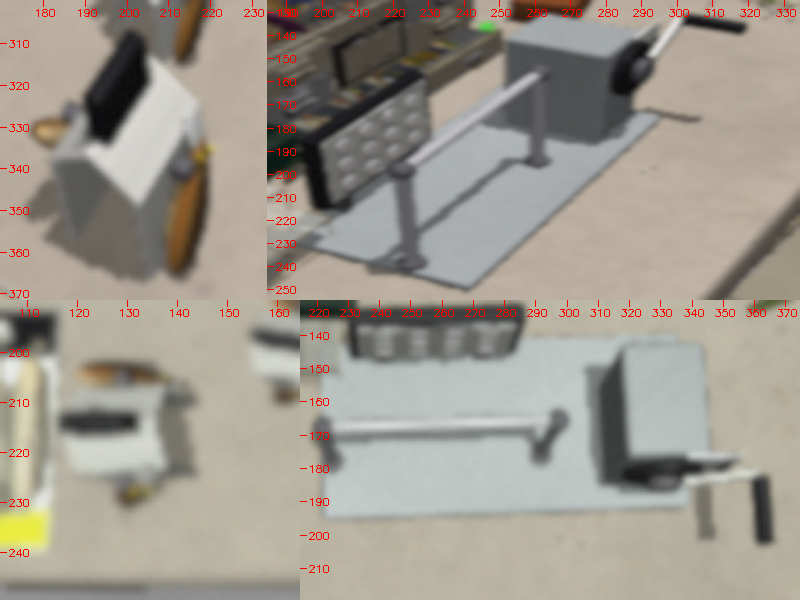

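Large saddle confirmed (tab, roof, two lures). Its tab's ends are at side (201,307) and (191,323), top (117,214) and (132,214). Bar balls are at side (223,199) and (261.5,157), top (222,166) and (297,165).

```bash
cat > fit.py <<'E'
from h import *
from scipy.optimize import least_squares
def fit(obs,x0):
    def P(v,p):
        c,s=np.cos(v[2]),np.sin(v[2]);return np.array([v[0]+c*p[0]-s*p[1],v[1]+s*p[0]+c*p[1],p[2]])
    f=lambda v:np.concatenate([proj(c,P(v,np.array(p)/1000))-uv for c,p,uv in obs])
    r=least_squares(f,x0,loss='soft_l1',x_scale=[.01,.01,.1]);return r.x,f(r.x).reshape(-1,2).round(1),lambda p:P(r.x,np.array(p)/1000)
E
python3 - <<'E'
from fit import *
np.set_printoptions(precision=4,suppress=True)
S=eyes.camera('side');T=eyes.camera('top')
st=[(S,(0,205,140),(223,199)),(S,(0,15,140),(261.5,157)),(T,(0,205,140),(222,166)),(T,(0,15,140),(297,165)),
(S,(-51,215,10),(241.5,250)),(S,(-51,-121,10),(295,164)),(T,(-51,215,10),(223,194)),(T,(-51,-121,10),(338,191.5)),
(S,(-74,-147,140),(311.5,132)),(T,(-74,-147,140),(363,188))]
v,r,P=fit(st,[.6,0,0]);print(v,r.tolist())
for n,p in dict(bar=(0,110,140),ax=(-74,-75,105),hand=(-74,-147,140),h3=(-74,-75-80*np.cos(.24),105-80*np.sin(.24))).items(): print(n,P(p))
for n,a,b in (('barL',0,2),('barR',1,3),('hand',8,9)): print(n,tri([(S,st[a][2]),(T,st[b][2])]))
sd=[(S,(0,18,119),(191.5,322)),(S,(0,-18,119),(201,307.5)),(T,(0,18,119),(117,214)),(T,(0,-18,119),(131.8,214)),
(S,(-20,25,0),(205,366)),(S,(20,25,0),(188,356))]
v,r,P=fit(sd,[.5,.3,0]);print(v,np.degrees(v[2]),r.tolist())
print('bottle',atz(T,(162.5,176),0),'spool',atz(T,(200,218),.02))
E
```

```text
[ 0.5521 -0.142   0.0313] [[-0.5, -0.7], [-0.8, -0.9], [0.1, 1.2], [0.4, -0.3], [0.1, -1.2], [0.4, 10.2], [-1.1, 1.0], [1.9, -0.8], [-1.8, 2.6], [-0.3, 3.2]]
bar [ 0.5487 -0.032   0.14  ]
ax [ 0.4805 -0.2193  0.105 ]
hand [ 0.4827 -0.2912  0.14  ]
h3 [ 0.4829 -0.2969  0.086 ]
barL [0.5473 0.0624 0.1376]
barR [ 0.5502 -0.1265  0.1383]
hand [ 0.4842 -0.2911  0.149 ]
[0.4329 0.3127 0.0059] 0.33571286051703514 [[0.1, 0.6], [3.2, -1.8], [-0.5, -0.7], [-1.3, -0.8], [0.4, 0.3], [-0.4, -0.3]]
bottle [0.5518 0.2426 0.    ] spool [0.4292 0.1307 0.02  ]
```

>>> arm_command:
  steps:
    - {"slide": [0.036,0.032,0.01],"rot": [0,0,9.4],"grip": 1}
    - {"slide": [0.036,0.032,0.01],"rot": [0,0,9.4],"grip": 1}
    - {"slide": [0.036,0.032,0.01],"rot": [0,0,9.4],"grip": 1}
    - {"slide": [0.036,0.032,0.01],"rot": [0,0,9.4],"grip": 0.7}
    - {"slide": [0.036,0.032,0.01],"rot": [0,0,9.4],"grip": 0.7}
    - {"slide": [0.036,0.032,0.01],"rot": [0,0,9.4],"grip": 0.7}
    - {"slide": [0.036,0.032,0.01],"rot": [0,0,9.4],"grip": 0.7}
    - {"slide": [0.036,0.032,0.01],"rot": [0,0,9.4],"grip": 0.7}

```text
time: 2.0
ee_pos: [0.4477, -0.3474, 0.3031]
eef_rot: [0.706, 0.708, -0.0, 0.0]
ft_force: [0.6, -1.3, -1.0]
width: 0.0613
grip_force: 0.0
```

>>> arm_command:
  steps:
    - {"slide": [0.006,0.044,0],"rot": [0,0,0],"grip": 0.7}
    - {"slide": [0.006,0.044,0],"rot": [0,0,0],"grip": 0.7}
    - {"slide": [0.006,0.044,0],"rot": [0,0,0],"grip": 0.7}
    - {"slide": [0.006,0.044,0],"rot": [0,0,0],"grip": 0.7}
    - {"slide": [0.006,0.044,0],"rot": [0,0,0],"grip": 0.7}
    - {"slide": [0.006,0.044,0],"rot": [0,0,0],"grip": 0.7}
    - {"slide": [0.006,0.044,0],"rot": [0,0,0],"grip": 0.7}
    - {"slide": [0.006,0.044,0],"rot": [0,0,0],"grip": 0.7}

```text
time: 3.0
ee_pos: [0.4948, 0.0048, 0.3028]
eef_rot: [0.708, 0.706, 0.0, 0.0]
ft_force: [0.6, -0.3, 0.7]
width: 0.0608
grip_force: 0.0
```

>>> arm_command:
  steps:
    - {"slide": [-0.009,0.044,-0.014],"grip": 0.7}
    - {"slide": [-0.009,0.044,-0.014],"grip": 0.7}
    - {"slide": [-0.009,0.044,-0.014],"grip": 0.7}
    - {"slide": [-0.009,0.044,-0.014],"grip": 0.7}
    - {"slide": [-0.009,0.044,-0.014],"grip": 0.7}
    - {"slide": [-0.009,0.044,-0.014],"grip": 0.7}
    - {"slide": [-0.009,0.044,-0.014],"grip": 0.7}
    - {"slide": [0,0,0],"grip": 0.7}

```text
schema error: expected keys rot, slide, grip
```

Run:
```python
from h import *
S=eyes.camera('side');T=eyes.camera('top')
save(S,'s1.png');save(T,'t1.png')
s=cv2.imread('pics/s1.png');t=cv2.imread('pics/t1.png')
p=sensors.read_state()['ee_pos'];print(p,proj(S,p),proj(T,p))
cv2.imwrite('pics/m2.png',np.hstack([crop(s,150,250,100,120,500,600,10),crop(t,95,180,60,120,300,600,10)]))
```

```text
[0.49480946 0.00898263 0.30307204] [254.40511995 128.45967334] [242.99563578 174.05020109]
```

View pics/m2.png

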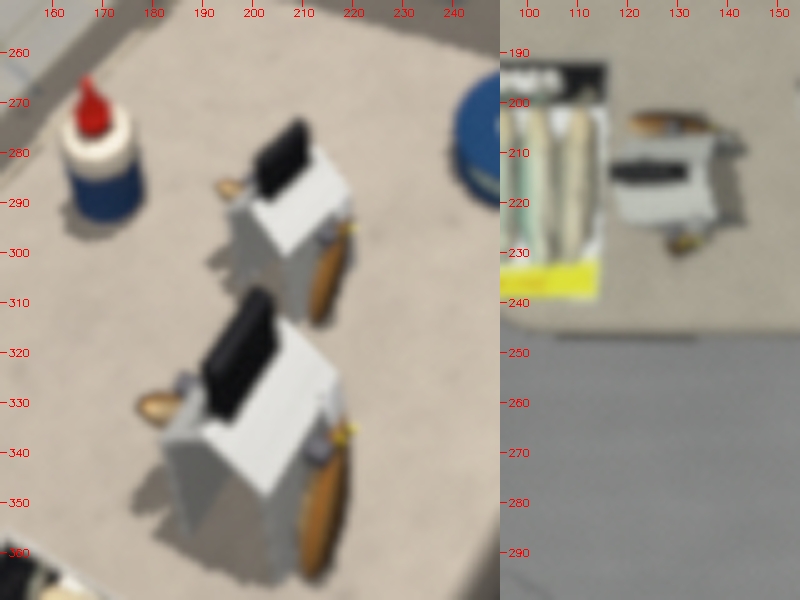

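The close crop shows the large saddle, tab from (191,323) to (203,308), with the small look-alike behind it at (205,295). Repeating the move with all keys.

>>> arm_command:
  steps:
    - {"slide": [-0.009,0.044,-0.013],"rot": [0,0,0],"grip": 0.7}
    - {"slide": [-0.009,0.044,-0.013],"rot": [0,0,0],"grip": 0.7}
    - {"slide": [-0.009,0.044,-0.013],"rot": [0,0,0],"grip": 0.7}
    - {"slide": [-0.009,0.044,-0.013],"rot": [0,0,0],"grip": 0.7}
    - {"slide": [-0.009,0.044,-0.013],"rot": [0,0,0],"grip": 0.7}
    - {"slide": [-0.009,0.044,-0.013],"rot": [0,0,0],"grip": 0.7}
    - {"slide": [-0.008,0.04,-0.013],"rot": [0,0,0],"grip": 0.7}
    - {"slide": [0,0,0],"rot": [0,0,0],"grip": 0.7}

```text
time: 4.1
ee_pos: [0.4309, 0.3099, 0.2107]
eef_rot: [0.706, 0.708, -0.0, -0.001]
ft_force: [-0.6, 0.6, -0.5]
width: 0.061
grip_force: 0.0
```

Run:
```python
from h import *
S=eyes.camera('side');T=eyes.camera('top')
save(S,'s2.png');save(T,'t2.png')
s=cv2.imread('pics/s2.png');t=cv2.imread('pics/t2.png')
p=sensors.read_state()['ee_pos'];print(p,proj(S,p),proj(T,p))
q=np.array([p[0],p[1],.119]);print('below at tab top',proj(S,q),proj(T,q))
cv2.imwrite('pics/m3.png',np.hstack([crop(s,150,250,100,120,500,600,10),crop(t,95,180,60,120,300,600,10)]))
```

```text
[0.43299518 0.3070376  0.21144612] [194.20955599 276.96627728] [113.50597086 209.13731926]
below at tab top [199.98444546 311.33150645] [125.72843587 213.21359035]
```

View pics/m3.png

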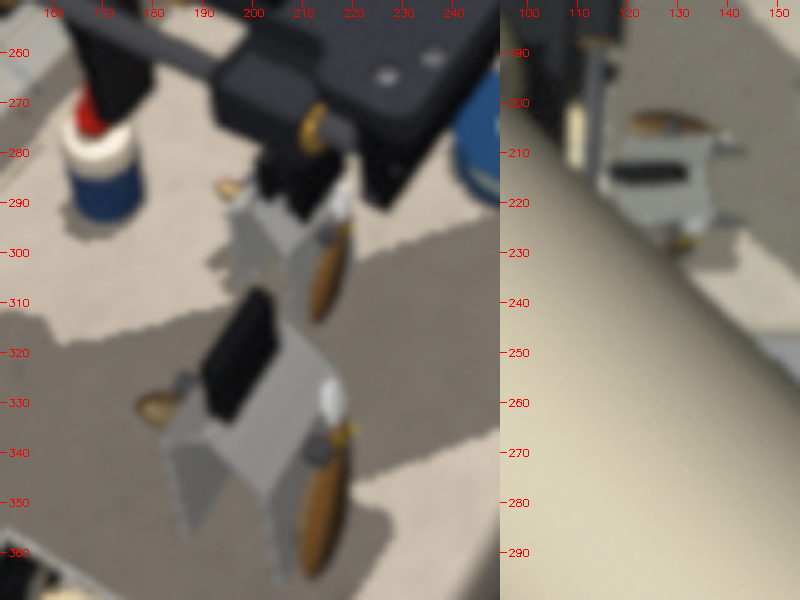

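>>> arm_command:
  newtons: 30
  steps:
    - {"slide": [-0.001,0.006,-0.03],"rot": [0,0,0],"grip": 0.7}
    - {"slide": [0,0,-0.03],"rot": [0,0,0],"grip": 0.7}
    - {"slide": [0,0,-0.03],"rot": [0,0,0],"grip": 0.7}
    - {"slide": [0,0,-0.021],"rot": [0,0,0],"grip": 0.7}
    - {"slide": [0,0,-0.01],"rot": [0,0,0],"grip": 0.7}
    - {"slide": [0,0,0],"rot": [0,0,0],"grip": 0.7}
    - {"slide": [0,0,0],"rot": [0,0,0],"grip": 0}
    - {"slide": [0,0,0],"rot": [0,0,0],"grip": 0}

```text
time: 5.2
ee_pos: [0.4321, 0.3138, 0.0913]
eef_rot: [0.708, 0.707, 0.001, 0.0]
ft_force: [-0.1, 0.5, -0.0]
width: 0.0482
grip_force: 0.0
```

>>> arm_command:
  steps:
    - {"slide": [0,0,0],"rot": [0,0,0],"grip": 0}
    - {"slide": [0,0,0],"rot": [0,0,0],"grip": 0}
    - {"slide": [0,0,0],"rot": [0,0,0],"grip": 0}
    - {"slide": [0,0,0],"rot": [0,0,0],"grip": 0}
    - {"slide": [0,0,0.01],"rot": [0,0,0],"grip": 0}
    - {"slide": [0,0,0.02],"rot": [0,0,0],"grip": 0}
    - {"slide": [0,0,0.03],"rot": [0,0,0],"grip": 0}
    - {"slide": [0,0,0.03],"rot": [0,0,0],"grip": 0}

```text
time: 6.2
ee_pos: [0.4317, 0.3138, 0.1829]
eef_rot: [0.708, 0.707, 0.001, 0.0]
ft_force: [-0.2, -1.0, -2.1]
width: 0.0098
grip_force: 30.0
```

Run:
```python
from h import *
S=eyes.camera('side');T=eyes.camera('top')
save(S,'s3.png');save(T,'t3.png')
s=cv2.imread('pics/s3.png');t=cv2.imread('pics/t3.png')
st=sensors.read_state();print(st['ee_pos'],st['width'],st['grip_force'],st['ft_force'])
cv2.imwrite('pics/m4.png',np.hstack([crop(s,140,220,120,150,480,600,10),crop(t,95,180,60,120,300,600,10)]))
```

```text
[0.43299113 0.31504896 0.18493873] 0.009906572328423006 29.99785094987601 [-0.06895382  0.11445043 -1.4405273 ]
```

View pics/m4.png

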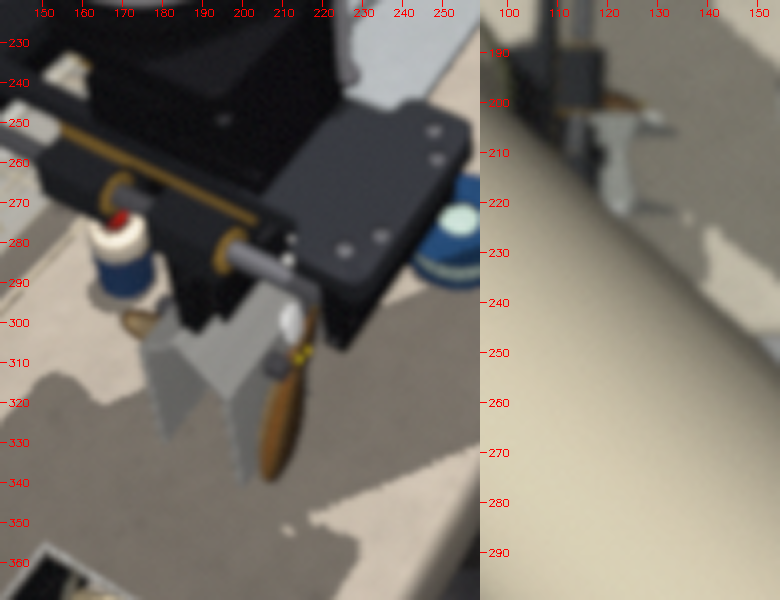

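Saddle is held: the tab is between the fingers, feet at side (168,330) and (200,341). Carrying it over the bar.

>>> arm_command:
  steps:
    - {"slide": [0,0,0.05],"rot": [0,0,0],"grip": 0}
    - {"slide": [0.005,-0.015,0.05],"rot": [0,0,0],"grip": 0}
    - {"slide": [0.014,-0.04,0.01],"rot": [0,0,0],"grip": 0}
    - {"slide": [0.016,-0.048,0],"rot": [0,0,0],"grip": 0}
    - {"slide": [0.016,-0.048,0],"rot": [0,0,0],"grip": 0}
    - {"slide": [0.016,-0.048,0],"rot": [0,0,0],"grip": 0}
    - {"slide": [0.016,-0.048,0],"rot": [0,0,0],"grip": 0}
    - {"slide": [0.016,-0.048,0],"rot": [0,0,0],"grip": 0}

```text
time: 7.3
ee_pos: [0.5309, 0.0169, 0.2909]
eef_rot: [0.708, 0.707, 0.0, 0.0]
ft_force: [0.7, 1.3, -2.4]
width: 0.0095
grip_force: 30.0
```

>>> arm_command:
  steps:
    - {"slide": [0.012,-0.034,0],"rot": [0,0,0.5],"grip": 0}
    - {"slide": [0.006,-0.016,0],"rot": [0,0,0.5],"grip": 0}
    - {"slide": [0,0,0],"rot": [0,0,0],"grip": 0}
    - {"slide": [0,0,0],"rot": [0,0,0],"grip": 0}
    - {"slide": [0,0,0],"rot": [0,0,0],"grip": 0}
    - {"slide": [0,0,0],"rot": [0,0,0],"grip": 0}
    - {"slide": [0,0,0],"rot": [0,0,0],"grip": 0}
    - {"slide": [0,0,0],"rot": [0,0,0],"grip": 0}

```text
time: 8.3
ee_pos: [0.5487, -0.0314, 0.2906]
eef_rot: [0.701, 0.713, 0.0, 0.0]
ft_force: [0.0, 0.2, -2.7]
width: 0.0098
grip_force: 30.0
```

Run:
```python
from fit import *
np.set_printoptions(precision=4,suppress=True)
S=eyes.camera('side');T=eyes.camera('top')
save(S,'s4.png');save(T,'t4.png')
s=cv2.imread('pics/s4.png');t=cv2.imread('pics/t4.png')
e=np.mean([sensors.read_state()['ee_pos'] for _ in range(3)],0);print(e)
st=[(S,(0,205,140),(223,199)),(S,(0,15,140),(261.5,157)),(T,(0,205,140),(222,166)),(T,(0,15,140),(297,165)),
(S,(-51,215,10),(241.5,250)),(S,(-51,-121,10),(295,174)),(T,(-51,215,10),(223,194)),(T,(-51,-121,10),(338,191.5)),
(S,(-74,-147,140),(311.5,132)),(T,(-74,-147,140),(363,188))]
v,r,P=fit(st,[.6,0,0]);print(v,r.tolist(),P((0,110,140)))
q=e-[0,0,.0905];print('pred feet S',[proj(S,q+np.array(d)).round(1) for d in ((-.02,.025,0),(.02,.025,0),(-.02,-.025,0))])
cv2.imwrite('pics/m5.png',np.hstack([crop(s,195,100,100,120,500,600,10),crop(t,215,130,100,200,300,600,10)]))
```

```text
[ 0.5488 -0.0315  0.2906]
[ 0.5518 -0.1418  0.03  ] [[-0.6, -0.6], [-0.7, -0.8], [-0.0, 1.2], [0.4, -0.2], [0.1, -1.1], [0.5, 0.2], [-1.2, 1.0], [1.8, -0.7], [-1.7, 2.7], [-0.4, 3.4]] [ 0.5485 -0.0318  0.14  ]
pred feet S [array([244.4, 162.6]), array([229.2, 157.7]), array([255.3, 151.9])]
```

View pics/m5.png

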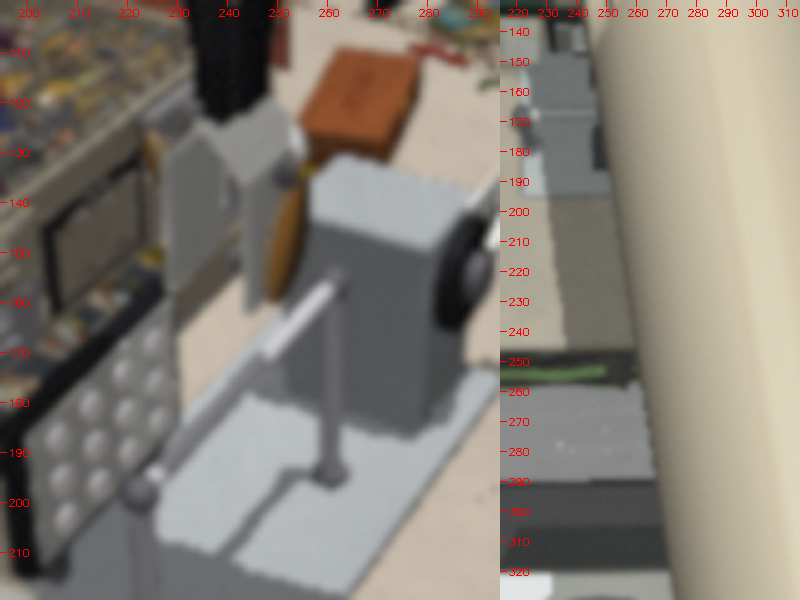

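Feet appear at side (244,161) and (228,157), matching the prediction, so the saddle is over the bar. Lowering.

>>> arm_command:
  steps:
    - {"slide": [0,0,-0.025],"rot": [0,0,0.4],"grip": 0}
    - {"slide": [0,0,-0.025],"rot": [0,0,0],"grip": 0}
    - {"slide": [0,0,-0.025],"rot": [0,0,0],"grip": 0}
    - {"slide": [0,0,-0.025],"rot": [0,0,0],"grip": 0}
    - {"slide": [0,0,-0.02],"rot": [0,0,0],"grip": 0}
    - {"slide": [0,0,-0.01],"rot": [0,0,0],"grip": 0}
    - {"slide": [0,0,-0.003],"rot": [0,0,0],"grip": 0}
    - {"slide": [0,0,0],"rot": [0,0,0],"grip": 0}

```text
time: 9.4
ee_pos: [0.5491, -0.0315, 0.1581]
eef_rot: [0.699, 0.715, 0.0, 0.0]
ft_force: [-0.3, 0.4, -1.8]
width: 0.0098
grip_force: 30.0
```

>>> arm_command:
  steps:
    - {"slide": [0,0,-0.001],"rot": [0,0,0],"grip": 0}
    - {"slide": [0,0,-0.001],"rot": [0,0,0],"grip": 0}
    - {"slide": [0,0,-0.001],"rot": [0,0,0],"grip": 0}
    - {"slide": [0,0,0],"rot": [0,0,0],"grip": 0}
    - {"slide": [0,0,0],"rot": [0,0,0],"grip": 0}
    - {"slide": [0,0,0],"rot": [0,0,0],"grip": 0}
    - {"slide": [0,0,0],"rot": [0,0,0],"grip": 0}
    - {"slide": [0,0,0],"rot": [0,0,0],"grip": 0}

```text
time: 10.4
ee_pos: [0.5489, -0.0315, 0.1548]
eef_rot: [0.699, 0.715, 0.0, 0.0]
ft_force: [-1.6, -0.2, 5.1]
width: 0.0098
grip_force: 30.0
```

>>> arm_command:
  steps:
    - {"slide": [0,0,0],"rot": [0,0,0],"grip": 0.2}
    - {"slide": [0,0,0],"rot": [0,0,0],"grip": 0.35}
    - {"slide": [0,0,0],"rot": [0,0,0],"grip": 0.5}
    - {"slide": [0,0,0],"rot": [0,0,0],"grip": 0.5}
    - {"slide": [0,0,0],"rot": [0,0,0],"grip": 0.5}
    - {"slide": [0,0,0.01],"rot": [0,0,0],"grip": 0.5}
    - {"slide": [0,0,0.03],"rot": [0,0,0],"grip": 0.5}
    - {"slide": [0,0,0.04],"rot": [0,0,0],"grip": 0.5}

```text
time: 11.4
ee_pos: [0.5484, -0.0315, 0.2356]
eef_rot: [0.699, 0.715, -0.0, -0.0]
ft_force: [0.2, -0.2, 0.5]
width: 0.0432
grip_force: 0.0
```

>>> arm_command:
  steps:
    - {"slide": [0,0,0.05],"rot": [0,0,0],"grip": 0.5}
    - {"slide": [0,-0.01,0.02],"rot": [0,0,0],"grip": 0.3}
    - {"slide": [-0.01,-0.04,0],"rot": [0,0,0],"grip": 0}
    - {"slide": [-0.01,-0.05,0],"rot": [0,0,0],"grip": 0}
    - {"slide": [-0.012,-0.05,0],"rot": [0,0,0],"grip": 0}
    - {"slide": [-0.012,-0.05,0],"rot": [0,0,0],"grip": 0}
    - {"slide": [-0.012,-0.05,0],"rot": [0,0,0],"grip": 0}
    - {"slide": [0,0,0],"rot": [0,0,0],"grip": 0}

```text
time: 12.4
ee_pos: [0.4908, -0.2862, 0.3046]
eef_rot: [0.702, 0.713, -0.001, 0.0]
ft_force: [0.2, 1.0, -0.5]
width: 0.0007
grip_force: 0.0
```

Run:
```python
from fit import *
S=eyes.camera('side');T=eyes.camera('top')
save(S,'s5.png');save(T,'t5.png')
s=cv2.imread('pics/s5.png');t=cv2.imread('pics/t5.png')
e=sensors.read_state()['ee_pos'];print(e,proj(S,e),proj(T,e))
cv2.imwrite('pics/m6.png',np.hstack([crop(s,195,95,150,165,545,600,10),crop(t,215,120,64,150,255,600,10)]))
```

```text
[ 0.49282699 -0.28137877  0.3050449 ] [310.81387409  78.55561948] [380.51306429 174.34893744]
```

View pics/m6.png

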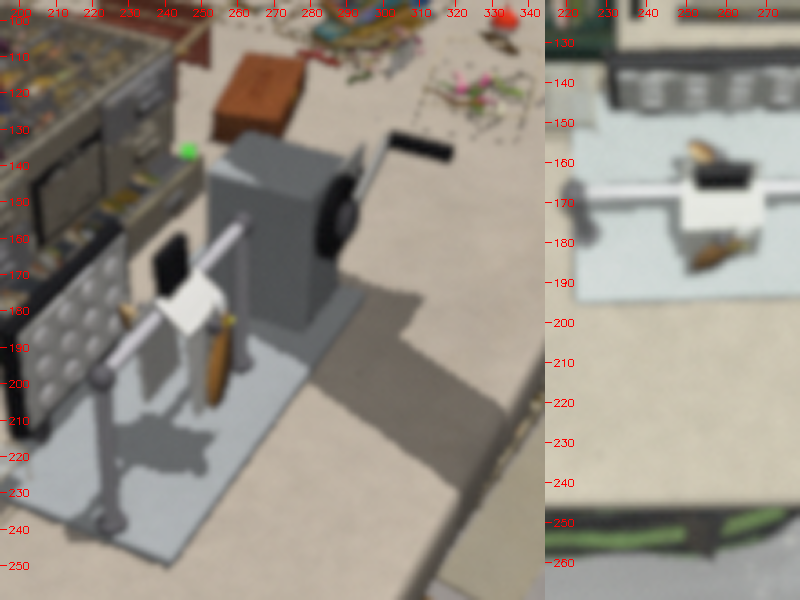

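Saddle hangs astride the bar (side (245,180)), in front of the lamp, and is released. The handle spans side (303,133)–(319,137). Now I come down on it from above.

>>> arm_command:
  newtons: 20
  steps:
    - {"slide": [-0.008,-0.008,-0.02],"rot": [0,0,0],"grip": 0}
    - {"slide": [-0.008,-0.006,-0.03],"rot": [0,0,0],"grip": 0}
    - {"slide": [0,0,-0.03],"rot": [0,0,0],"grip": 0}
    - {"slide": [0,0,-0.03],"rot": [0,0,0],"grip": 0}
    - {"slide": [0,0,-0.025],"rot": [0,0,0],"grip": 0}
    - {"slide": [0,0,-0.01],"rot": [0,0,0],"grip": 0}
    - {"slide": [0,0,0],"rot": [0,0,0],"grip": 0}
    - {"slide": [0,0,0],"rot": [0,0,0],"grip": 0}

```text
time: 13.5
ee_pos: [0.4775, -0.2954, 0.1609]
eef_rot: [0.699, 0.715, 0.0, 0.001]
ft_force: [0.3, -0.4, -0.4]
width: 0.0008
grip_force: 0.0
```

Run:
```python
from fit import *
S=eyes.camera('side');T=eyes.camera('top')
save(S,'s6.png');save(T,'t6.png')
s=cv2.imread('pics/s6.png');t=cv2.imread('pics/t6.png')
e=sensors.read_state()['ee_pos'];print(e,proj(S,e),proj(T,e),sensors.read_state()['ft_force'])
cv2.imwrite('pics/m7.png',np.hstack([crop(s,270,100,65,75,520,600,10)]))
```

```text
[ 0.47733546 -0.29564846  0.16063763] [312.85010018 127.91408677] [366.98570614 192.05118768] [ 0.76123193 -0.04085985 -0.15665949]
```

View pics/m7.png

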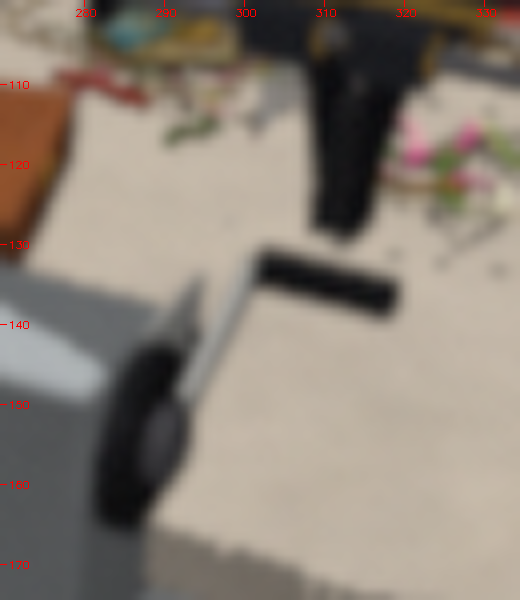

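The fingertips (312,128) hang just above the handle's middle/front (302–318, 132–137). Finding contact.

>>> arm_command:
  steps:
    - {"slide": [0,0,-0.006],"rot": [0,0,0],"grip": 0}
    - {"slide": [0,0,-0.003],"rot": [0,0,0],"grip": 0}
    - {"slide": [0,0,-0.002],"rot": [0,0,0],"grip": 0}
    - {"slide": [0,0,-0.002],"rot": [0,0,0],"grip": 0}
    - {"slide": [0,0,-0.001],"rot": [0,0,0],"grip": 0}
    - {"slide": [0,0,0],"rot": [0,0,0],"grip": 0}
    - {"slide": [0,0,0],"rot": [0,0,0],"grip": 0}
    - {"slide": [0,0,0],"rot": [0,0,0],"grip": 0}

```text
time: 14.6
ee_pos: [0.4767, -0.2965, 0.1462]
eef_rot: [0.699, 0.715, -0.0, 0.001]
ft_force: [-1.7, -2.1, 5.5]
width: 0.0005
grip_force: 2.8
```

>>> arm_command:
  steps:
    - {"slide": [0,0,-0.006],"rot": [0,0,0],"grip": 0}
    - {"slide": [0,0,-0.006],"rot": [0,0,0],"grip": 0}
    - {"slide": [0,0,-0.006],"rot": [0,0,0],"grip": 0}
    - {"slide": [0,0,-0.006],"rot": [0,0,0],"grip": 0}
    - {"slide": [0,0,-0.006],"rot": [0,0,0],"grip": 0}
    - {"slide": [0,0,-0.006],"rot": [0,0,0],"grip": 0}
    - {"slide": [0,0,-0.004],"rot": [0,0,0],"grip": 0}
    - {"slide": [0,0,0],"rot": [0,0,0],"grip": 0}

```text
time: 15.6
ee_pos: [0.4774, -0.2976, 0.1066]
eef_rot: [0.699, 0.715, -0.0, 0.002]
ft_force: [0.0, -5.9, 6.6]
width: 0.0003
grip_force: 3.2
```

>>> arm_command:
  steps:
    - {"slide": [0,0,-0.004],"rot": [0,0,0],"grip": 0}
    - {"slide": [0,0,-0.004],"rot": [0,0,0],"grip": 0}
    - {"slide": [0,0,-0.002],"rot": [0,0,0],"grip": 0}
    - {"slide": [0,0,0],"rot": [0,0,0],"grip": 0}
    - {"slide": [0,0,0],"rot": [0,0,0],"grip": 0}
    - {"slide": [0,0,0],"rot": [0,0,0],"grip": 0}
    - {"slide": [0,0,0],"rot": [0,0,0],"grip": 0}
    - {"slide": [0,0,0],"rot": [0,0,0],"grip": 0}

```text
time: 16.6
ee_pos: [0.4775, -0.2971, 0.0966]
eef_rot: [0.699, 0.715, -0.0, 0.002]
ft_force: [0.7, -3.9, 5.5]
width: 0.0003
grip_force: 2.6
```

Run:
```python
from fit import *
R=[]
for i in range(4):
    S=eyes.camera('side');s=sensors.read_state();R.append(np.r_[s['ee_pos'],s['ft_force']])
print(np.mean(R,0).round(4))
T=eyes.camera('top');save(S,'s7.png');save(T,'t7.png')
s=cv2.imread('pics/s7.png')
v=np.array([.5518,-.1418,.028])
def W(p):
    c,sn=np.cos(v[2]),np.sin(v[2]);return np.array([v[0]+c*p[0]-sn*p[1],v[1]+sn*p[0]+c*p[1],p[2]])
for d in (.55,.62,.69,.76,.83):
    a=.45-d;y=-.075-.08*np.cos(a);z=.105+.08*np.sin(a);print(d,[proj(S,W((x,y,z))).round(1).tolist() for x in(-.1,-.048)],'tipz',z+.008)
cv2.imwrite('pics/m8.png',crop(s,270,100,65,75,520,600,10))
```

```text
[ 0.4774 -0.2972  0.0966 -0.3822 -3.8219  5.1024]
0.55 [[317.9, 148.6], [301.1, 144.2]] tipz 0.10501332666825375
0.62 [[317.6, 150.4], [300.9, 145.9]] tipz 0.09946541207464032
0.69 [[317.3, 152.2], [300.6, 147.7]] tipz 0.09398378988582923
0.76 [[316.9, 154.0], [300.2, 149.5]] tipz 0.08859530908452451
0.83 [[316.5, 155.8], [299.9, 151.3]] tipz 0.0833263624469614
```

View pics/m8.png

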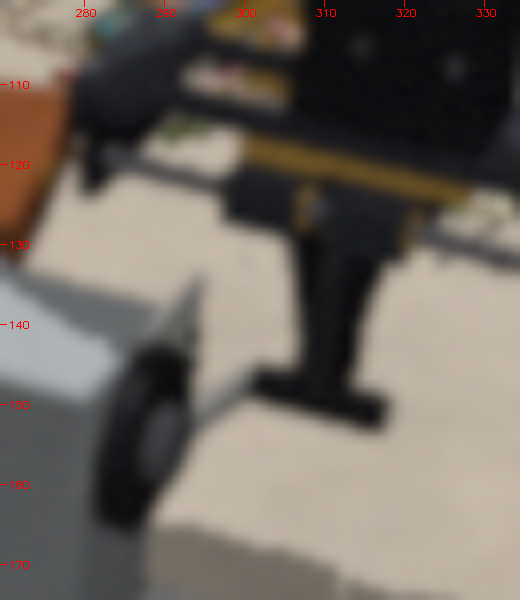

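>>> arm_command:
  steps:
    - {"slide": [0,0,-0.001],"rot": [0,0,0],"grip": 0}
    - {"slide": [0,0,-0.0005],"rot": [0,0,0],"grip": 0}
    - {"slide": [0,0,0],"rot": [0,0,0],"grip": 0}
    - {"slide": [0,0,0],"rot": [0,0,0],"grip": 0}
    - {"slide": [0,0,0],"rot": [0,0,0],"grip": 0}
    - {"slide": [0,0,0],"rot": [0,0,0],"grip": 0}
    - {"slide": [0,0,0],"rot": [0,0,0],"grip": 0}
    - {"slide": [0,0,0],"rot": [0,0,0],"grip": 0}

```text
time: 17.85
ee_pos: [0.4775, -0.297, 0.0952]
eef_rot: [0.699, 0.715, -0.0, 0.002]
ft_force: [-0.5, -2.9, 6.2]
width: 0.0006
grip_force: 3.1
```

>>> arm_command:
  steps:
    - {"slide": [0,0,-0.001],"rot": [0,0,0],"grip": 0}
    - {"slide": [0,0,-0.0005],"rot": [0,0,0],"grip": 0}
    - {"slide": [0,0,0],"rot": [0,0,0],"grip": 0}
    - {"slide": [0,0,0],"rot": [0,0,0],"grip": 0}
    - {"slide": [0,0,0],"rot": [0,0,0],"grip": 0}
    - {"slide": [0,0,0],"rot": [0,0,0],"grip": 0}
    - {"slide": [0,0,0],"rot": [0,0,0],"grip": 0}
    - {"slide": [0,0,0],"rot": [0,0,0],"grip": 0}

```text
time: 18.85
ee_pos: [0.4775, -0.2968, 0.0937]
eef_rot: [0.699, 0.715, -0.0, 0.002]
ft_force: [-0.7, -3.2, 6.9]
width: 0.0007
grip_force: 3.3
```

Run:
```python
from fit import *
R=[]
for i in range(6):
    S=eyes.camera('side');s=sensors.read_state();R.append(np.r_[s['ee_pos'],s['ft_force']])
print(np.mean(R,0).round(4))
save(S,'s8.png')
s=cv2.imread('pics/s8.png')
cv2.imwrite('pics/m9.png',crop(s,195,95,150,165,720,600,10)[:, :])
```

```text
[ 0.4775 -0.2968  0.0937 -0.3504 -2.7447  6.7442]
```

View pics/m9.png

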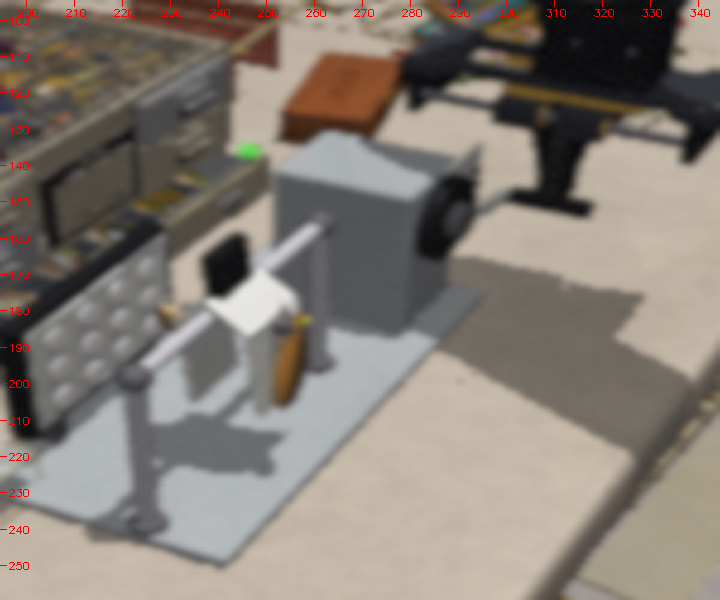

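The saddle still hangs at (248,180). The handle is at (300,148)–(318,152), which matches turn 0.69, with the tip at 93.7 mm (expected 94.0) and about 7 N. Handing in.

```bash
python3 -c "
from bench import order
print(order.close_job())"
```

```text
the job is handed in; nothing more can be done
None
```

The larger saddle hangs released astride the bar in front of the lamp, and I handed the job in at about 19 s with the fingertips holding the crank handle at the third click (turn about 0.69 rad, roughly 7 N); I didn't plan any contact with the bottle or spool, but took no final picture of them.

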